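# Lock a quarter-turn clamp stud into a specimen vise on a tilted T-slot stage

## Task

Fasten the free end of the specimen vise on the tilted stage. Take the clamp stud with the flat wing handle from the rack, drop its hammer head lengthwise into the stage's middle T-slot just outside the vise's empty notch, slide it along the slot until it is fully home in the notch, then give it a quarter turn so that the head (and wing) lies square across the slot, locked under its lips, and let go. Leave the other studs and the loose things on the bench where they are.

Things in the scene. Friction and masses are not known exactly. Their poses are not given: they have to be found in the camera images.
- stud: Clamp stud with a flat wing handle, steel, 70 mm tall, 90 g, upright in the rack. Origin: centre of its head's underside; z up the shank, x the long axis of head and wing. Along z: hammer head 0-7 mm (24 along x, 10 along y), round shank 9 mm thick to 28, collar 28 mm in diameter 28-34, wing 34-70 (28 along x, 10 thick along y). A half turn looks and works the same.
- stud_wing (a point): A point of the wing stud: on its axis, in the wing, 56 mm above the stud's origin and 14 mm below the wing's top; axes as the stud's (fingers close along y). In the rack the wing stands from 46 to 82 mm above the bench.
- rack: Grey stud rack, fixed, 180 (x) x 62 (y) x 40 mm high; origin under its centre. Three pockets 30 x 15 mm, 34 mm deep, at x = -55, 0 and +55 mm; which one holds the wing stud varies. The studs hang loosely by their collars on the rack's top (stud origin 12 mm above the bench), head and wing along the rack's x; lift them straight out.
- notch (a point): Home point of the vise's empty notch: on the middle T-slot's centre line, level with the stage surface; the stud's axis ends here. z: normal of the stage surface, leaning 25 deg from vertical towards the robot; y: level, along the slot, out of the notch's open end; x: across the slot, up the slope. Notch 13 mm wide, from y = -5 mm (closed end, stops the shank) to the base plate's end at y = +14 mm.
- entry (a point): A point 45 mm out of the notch along the slot (notch frame: y = 45 mm), same axes as notch: a good place to drop the head in. The slot is free and open for 90 mm or more from the notch; the base plate is in the head's way nearer than about y = 30 mm.
- stage: Tilting stage, fixed: dark anodised deck, 340 mm along its three level T-slots, 166 mm up the slope (25 deg, rising away from the robot). Each slot: 14 mm between the lips (top edges chamfered 2.5 mm), lips 8 mm thick, channel below 28 mm wide, its floor 18 mm under the surface. Origin: on the bench below the deck's centre (surface 112 mm above it); x away from the robot, y along the slots, z up.
- vise: Steel specimen vise fixed on the stage, a black specimen in its jaws; block 48 mm high, 38 mm away from the notch point. Base plate 8 mm thick, 70 x 170 mm, a notch at each end; the -y one already has such a stud, locked. When the loose stud's head rests on the channel floor (origin 18 mm below the surface) its collar clears the plate by 2 mm and the head the lips by 3 mm. Origin: on the bench below its middle.
- knob_stud: Stud like the wing stud, but with a round knob 30 mm in diameter, in the rack, to be left there. Origin under its head.
- ball_stud: Stud like the wing stud, but with a ball 24 mm in diameter on top, in the rack, to be left there. Origin under its head.
- puck_a: Loose black round specimen, 32 mm in diameter, 21 mm high, on the bench. Origin under its centre.
- puck_b: Another loose black round specimen, 32 mm in diameter, 21 mm high, on the bench. Origin under its centre.
- objective: Loose steel microscope objective, 33 mm in diameter, 47 mm high, standing on the bench. Origin under its centre.
- eyepiece: Loose black eyepiece, 36 mm in diameter, 50 mm high, standing on the bench. Origin under its centre.
- rinse: Loose white bottle, 56 mm in diameter, 130 mm high, standing on the bench. Origin under its centre.
- spanner: Loose spanner 130 mm long lying on the bench. Origin under its middle.

How it is judged:
On the way, in this order (a step that is already met when the one before it is completed fails the run):
1. the wing stud's head is down in the middle T-slot, lengthwise, outside the notch (z of stud in the frame of notch between -0.022 and -0.014 m and x of stud in the frame of notch between -0.005 and 0.005 m and angle between the z axis of stud and the z axis of notch, either way round below 0.22 rad and angle between the x axis of stud and the y axis of notch, either way round below 0.4 rad and y of stud in the frame of notch between 0.022 and 0.12 m), for 0.1 s.
2. the stud has been slid along the slot home into the notch, its head still lengthwise (z of stud in the frame of notch between -0.022 and -0.014 m and x of stud in the frame of notch between -0.005 and 0.005 m and angle between the z axis of stud and the z axis of notch, either way round below 0.22 rad and angle between the x axis of stud and the y axis of notch, either way round below 0.4 rad and y of stud in the frame of notch between -0.005 and 0.006 m), for 0.1 s.
At the end, for the whole second after the job is handed in: The wing stud is at rest in the empty notch: within 5 mm past / 6 mm short of home along the slot and 5 mm across it, its origin 14 to 22 mm below the stage surface (head under the lips), its axis within 0.22 rad of the stage normal, its head within 0.35 rad of square across the slot (z of stud in the frame of notch between -0.022 and -0.014 m and x of stud in the frame of notch between -0.005 and 0.005 m and angle between the z axis of stud and the z axis of notch, either way round below 0.22 rad and y of stud in the frame of notch between -0.005 and 0.006 m and angle between the x axis of stud and the x axis of notch, either way round below 0.35 rad and linear speed of stud below 0.02 m/s and angular speed of stud below 0.2 rad/s); the robot touches nothing.
It fails at once if one of the other two studs was moved more than 20 mm (distance of any of knob_stud, ball_stud from where it was at the start of the episode above 0.02 m).
It fails at once if a loose thing on the bench was moved more than 30 mm (distance of any of puck_a, puck_b, objective, eyepiece, rinse, spanner from where it was at the start of the episode above 0.03 m).
It also fails if it takes over 48 s, if anything falls off the work surface, if the arm or the gripper's body presses on something with over 40 N, if the wrist force passes 120 N, or if a joint passes its speed limit or range.

## Robot

A 7-joint arm with a two-finger parallel gripper is mounted at the origin on the work surface. World frame = base frame: x ahead of the robot, y to its left, z up, the work surface at z = 0. Lengths are in m, angles in rad, forces in N, time in s.
With the tool pointing down it reaches from about 0.425 to 0.825 m from the base axis. Payload 3.6 kg.
Tool frame: the origin (TCP) lies midway between the tips of the shut fingers; the grasp point (between the pads) lies robot.hold_point_z behind it (robot.hold_point_z is the distance from the TCP to the grasp point, in m); z points along the fingers, y is the line along which they close (so a half turn about z gives the same grasp; the last joint's range is limited). The gripper opens to 85 mm and grips with 20 to 120 N. Pads are 22 mm wide; open, the fingers measure 114 mm over their backs; the gripper's body (76 mm by 85 mm) begins 54 mm behind the grasp point. The pads swing forward as they close: fully open they stand 13 mm farther back than shut.
Start: joints at [1.192, 0.615, -0.013, 1.423, 0.008, 1.103, -0.04], TCP at [0.225, -0.61, 0.231] pointing down, gripper open.
Joint ranges: [-3.12, 3.12], [-0.3, 2.06], [-1.34, 1.32], [0.26, 2.42], [-1.36, 4.5], [0.01, 1.98], [-2.84, 2.84]. Speed limits (rad/s): [2.79, 2.79, 3.14, 3.14, 3.14, 3.14, 3.14].

## Interface

Orientations are given as a unit quaternion [w, x, y, z].
In Python, from rig import robot gives the robot as it stands.
- The arm moves only by the tool arm_command, never from a script. Its argument "motion" is one flat list of numbers, 6 for each row, row after row: the shift along the tool's x, y, z in cm, then the turn, a rotation vector about the tool's x, y, z in rad. In form: [tx, ty, tz, ax, ay, az, tx, ty, tz, ax, ay, az, ...]. A call has 1 to 12 rows; each row is the pose to reach, as a shift and turn from the pose commanded when the call began, along the tool's axes at that moment; what a row does not reach only later rows make up. A row lasts 1/12 s, in which the tool goes at most 41.7 mm and 7.16 degrees, less where a joint would pass 70% of its speed; a pose out of reach is approached as far as the arm can. A call with a gripper value outside its range is refused whole. "jaw" is the finger opening in cm, from 0 to 8.54, set as the call begins (left out, the last holds). The fingers move at their own pace and stop on an object; "force" is the grip in N (left out, the last holds). Time passes only in rows, so rows that repeat a pose let the fingers close. It gives the time, the measured TCP pose, the force, the opening and the grip force at its end, in the units of the state.
- robot.get_obs(): the state, without advancing time (a new reading comes with each control period).
- robot.grab_frame(name): name is "scene" or "top" or "wrist"; returns the picture (400x640x3 uint8, red, green, blue); there is no depth.
- robot.camera_params(name): a dict with "fx", "fy", "cx", "cy" (pixels), "k1" (the pictures are not rectified: a ray, as slopes to the right and down, at radius r is drawn at 1 + k1 r^2 times it, then the intrinsics apply), "extrinsics" (4x4, takes a point from camera to world coordinates). Camera axes: x right, y down, z forward; pixel columns grow to the right and rows downward; lengths in m; the calibration is good to about 2 mm. A picture is of the moment at which its call begins: read the wrist's pose just before it. camera_params takes no time and is no camera call; for the wrist camera it gives the pose at the moment of the call.
- robot.job_done(): hands the job in; it is judged then, once.
The state is a dict: "time": time; "q": joint angles; "dq": joint speeds; "tau": joint torques, N m; "eef_pos": TCP position; "tcp_rot": TCP orientation; "ft_force": force on the tool from outside, world axes, zero at the start; "ft_torque": the same for the moment, N m; "opening": finger opening in m; "grip_force": force on a finger pad.
Only numpy, scipy, OpenCV 4.12 (cv2) and the standard library are available. Lean on these libraries where they do the work, as an engineer would, in place of code of your own. Each camera call takes 0.05 s, during which the arm holds its last target. There are 200 camera calls.

## Working session

There is one attempt and no reset: what is moved stays moved. The work goes in short steps, Python scripts to look and compute and a tool call to move; the robot and the scene stay as the last step left them, time stands still between calls to the robot, and variables do not carry over. Pictures are saved under pics/ and viewed, at most 10 in all, crops included, and the job is handed in when it is done.

Besides the shell and the picture viewer there is one more tool, called after ">>>" by a JSON object that holds its "method" and its "body", one argument or row to a line. arm_command: Moves the arm, as the interface text tells. Its arguments: {"type":"object","properties":{"motion":{"type":"array"},"jaw":{"type":"number"},"force":{"type":"number"}},"required":["motion"]}

```bash
ls; mkdir -p pics; python3 - <<'E'
from rig import robot
import cv2,numpy as np
o=robot.get_obs();print(o['time'],o['eef_pos'],o['tcp_rot'],o['opening'],robot.hold_point_z)
for n in("scene","top"):
    im=robot.grab_frame(n);cv2.imwrite(f'pics/{n}0.png',im[:,:,::-1]);p=robot.camera_params(n);print(n,{k:np.round(v,4).tolist() for k,v in p.items()})
E
```

```text
pics
0.0 [ 0.22433328 -0.60922992  0.2301311 ] [-1.26481771e-03  9.84476536e-01  1.75511515e-01 -2.40219292e-04] 0.08524069959252996 0.0187
scene {'fx': 368.4703, 'fy': 368.4703, 'cx': 316.686, 'cy': 197.5921, 'k1': -0.0097, 'extrinsics': [[-0.8616, 0.3333, -0.3828, 0.9087], [0.5076, 0.5633, -0.652, 0.5612], [-0.0017, -0.756, -0.6545, 0.7187], [0.0, 0.0, 0.0, 1.0]]}
top {'fx': 416.9275, 'fy': 416.9275, 'cx': 323.4848, 'cy': 191.0418, 'k1': 0.0153, 'extrinsics': [[0.012, -0.9808, 0.1946, 0.2887], [-0.9998, -0.0091, 0.0158, -0.0698], [-0.0137, -0.1947, -0.9808, 1.3006], [0.0, 0.0, 0.0, 1.0]]}
```

View pics/scene0.png

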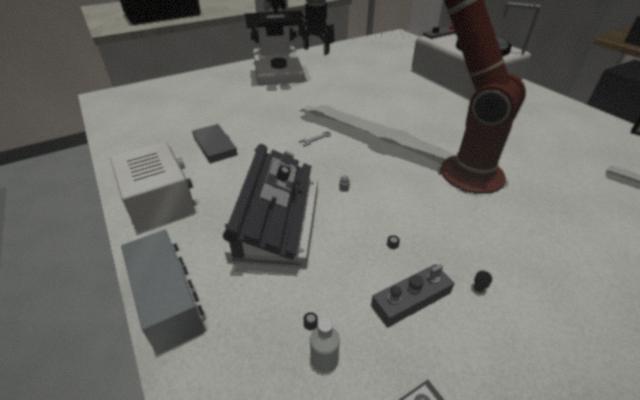

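View pics/top0.png

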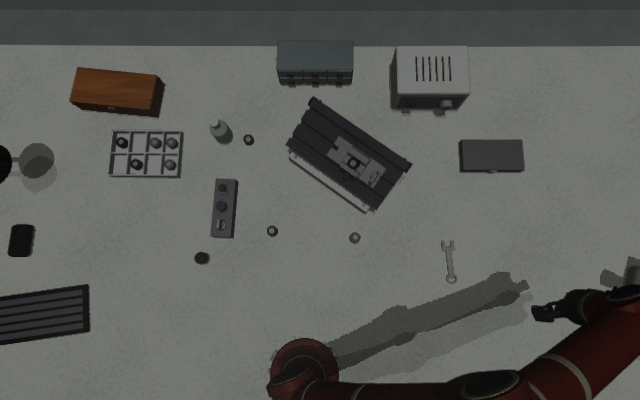

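The top view shows the rack at about (223,208), with the wing stud likely at its robot-side end (222,225). The stage centre is at about (348,153), and its slots run from upper-left to lower-right. I'll enlarge both.

```bash
cat > h.py <<'E'
from rig import robot
import numpy as np,cv2
from scipy.spatial.transform import Rotation as R
def ray(p,u,v):
    a=np.array([(u-p['cx'])/p['fx'],(v-p['cy'])/p['fy']]);s=a.copy()
    for _ in range(10): s=a/(1+p['k1']*(s@s))
    E=np.array(p['extrinsics']);return E[:3,3],E[:3,:3]@np.array([*s,1.])
def onz(p,u,v,z):
    c,d=ray(p,u,v);return c+d*(z-c[2])/d[2]
def two(p,a,q,b):
    c,d=ray(p,*a);e,f=ray(q,*b)
    s=np.linalg.lstsq(np.c_[d,-f],e-c,rcond=None)[0];x=c+d*s[0];y=e+f*s[1];return (x+y)/2,np.linalg.norm(x-y)
def proj(p,X):
    E=np.array(p['extrinsics']);x=E[:3,:3].T@(np.array(X)-E[:3,3]);s=x[:2]/x[2];s=s*(1+p['k1']*(s@s));return s*p['fx']+[p['cx'],p['cy']]
E
python3 - <<'E'
import cv2,numpy as np
t=cv2.imread('pics/top0.png');s=cv2.imread('pics/scene0.png')
f=lambda im,x,y,w,h,k:cv2.convertScaleAbs(cv2.resize(im[y:y+h,x:x+w],None,fx=k,fy=k,interpolation=cv2.INTER_CUBIC),alpha=1.8)
a=f(t,280,90,135,125,4) # 540x500
b=f(t,205,172,40,72,4) #160x288
c=np.zeros((500,700,3),np.uint8);c[:,:540]=a;c[:288,540:]=b
cv2.imwrite('pics/c1.png',c)
a=f(s,220,140,105,130,4);b=f(s,365,255,95,75,4)
c=np.zeros((520,800,3),np.uint8);c[:,:420]=a;c[:300,420:]=b;cv2.imwrite('pics/c2.png',c)
E
```

```text
(no output)
```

View pics/c1.png

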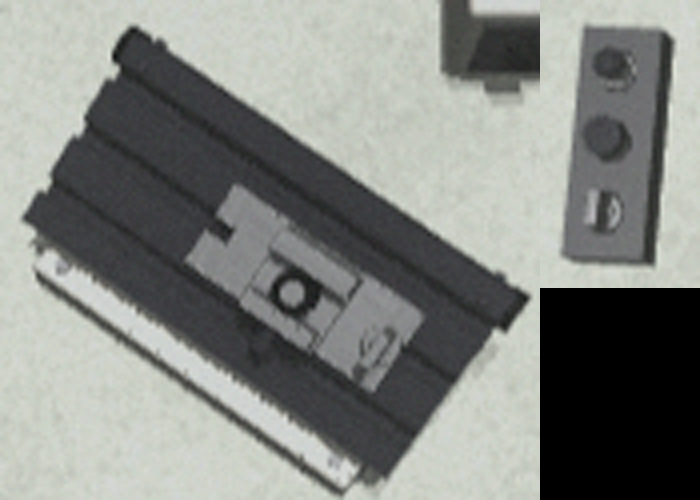

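View pics/c2.png

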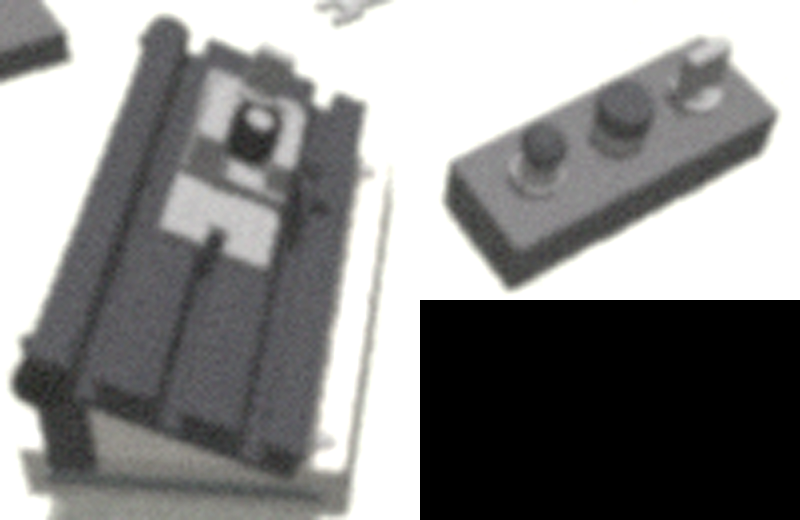

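Crop c1 puts the empty notch mouth near top (337,148), with the middle slot running up-left to (302,119). The wing stud is near top (220,224) and scene (436,266).

```bash
python3 - <<'E'
from h import *
t=robot.camera_params('top');s=robot.camera_params('scene')
T=lambda u,v:(280+u/4,90+v/4);B=lambda u,v:(205+(u-540)/4,172+v/4);S=lambda u,v:(220+u/4,140+v/4);W=lambda u,v:(365+(u-420)/4,255+v/4)
pr=lambda n,x:print(n,np.round(x,4))
for n,a in dict(TL=(583,27),TR=(668,33),BR=(645,262),BL=(562,258)).items(): pr('rack '+n,onz(t,*B(*a),.04))
pr('wing top z',onz(t,*B(600,208),.082)); pr('wing2',two(t,B(597,206),s,W(707,47))[0])
for n,a in dict(slotend=(88,120),notchmouth=(215,228),notchend=(232,232),slotR=(440,376)).items(): pr(n,onz(t,*T(*a),.112))
for n,a in dict(pl0=(238,184),pl1=(186,260),pl2=(376,392),pl3=(424,310)).items(): pr(n,onz(t,*T(*a),.119))
pr('notch2',two(t,T(228,231),s,S(216,236)))
for n,a in dict(pl0=((238,184),(162,224)),pl1=((186,260),(268,266))).items(): pr(n+' 2v',np.r_[two(t,T(*a[0]),s,S(*a[1]))[0]])
w=robot.camera_params('wrist');print({k:np.round(v,4).tolist() for k,v in w.items()})
o=robot.get_obs();print(R.from_quat(o['tcp_rot'],scalar_first=True).as_matrix().round(3))
E
```

```text
rack TL [0.5746 0.2859 0.04  ]
rack TR [0.5705 0.2195 0.04  ]
rack BR [0.3931 0.2275 0.04  ]
rack BL [0.3954 0.2906 0.04  ]
wing top z [0.4288 0.253  0.082 ]
wing2 [0.4294 0.2563 0.0819]
slotend [0.7418 0.0166 0.112 ]
notchmouth [ 0.658  -0.0796  0.112 ]
notchend [ 0.655  -0.0922  0.112 ]
slotR [ 0.5472 -0.2439  0.112 ]
pl0 [ 0.6899 -0.0963  0.119 ]
pl1 [ 0.6312 -0.0584  0.119 ]
pl2 [ 0.5334 -0.1966  0.119 ]
pl3 [ 0.5948 -0.2322  0.119 ]Traceback (most recent call last):
  File "<stdin>", line 9, in <module>
  File "<stdin>", line 4, in <lambda>
    return _wrapfunc(a, 'round', decimals=decimals, out=out)
    return _wrapit(obj, method, *args, **kwds)
    conv = _array_converter(obj)
ValueError: setting an array element with a sequence. The requested array has an inhomogeneous shape after 1 dimensions. The detected shape was (2,) + inhomogeneous part.
```

>>> {"method": "arm_command", "body": {
  "motion": [10,-7,-2,0,0,0.1,42,-30,-7,0,0,0.39,42,-30,-7,0,0,0.39,42,-30,-7,0,0,0.39,42,-30,-7,0,0,0.39,42,-30,-7,0,0,0.39,42,-30,-7,0,0,0.39,42,-30,-7,0,0,0.39,42,-30,-7,0,0,0.39,42,-30,-7,0,0,0.39,42,-30,-7,0,0,0.39,42,-30,-7,0,0,0.39]
}}

```text
time: 1.1
eef_pos: [0.5039, -0.1985, 0.2986]
tcp_rot: [-0.0, 1.0, -0.019, -0.0]
ft_force: [0.6, -0.7, 0.1]
opening: 0.0853
grip_force: 0.0
```

```bash
python3 - <<'E'
from h import *
o=robot.get_obs();p=robot.camera_params('wrist');im=robot.grab_frame('wrist');cv2.imwrite('pics/w1.png',im[:,:,::-1])
import pickle;pickle.dump((o,p),open('w1.pkl','wb'))
o=robot.get_obs();print(o['time'],o['eef_pos'],np.round(o['q'],2))
M=np.array(p['extrinsics']);Rt=R.from_quat(o['tcp_rot'],scalar_first=True).as_matrix()
print(np.round(Rt.T@M[:3,:3],3),np.round(Rt.T@(M[:3,3]-o['eef_pos']),3),p['fx'],p['cx'],p['cy'],p['k1'])
for n,X in dict(notch=[.659,-.087,.112],entry=[.685,-.05,.112],wing=[.43,.255,.08]).items(): print(n,proj(p,X))
E
```

```text
1.15 [ 0.51073276 -0.18715213  0.29955422] [ 0.32  0.38 -0.    1.63 -0.01  1.12 -1.27]
[[-0.016 -0.95  -0.313]
 [ 1.    -0.018  0.003]
 [-0.008 -0.313  0.95 ]] [ 0.071  0.011 -0.142] 331.4641991531239 316.76694842291903 198.342365363861 0.004118911247894652
notch [183.54386554   2.31671907]
entry [135.39175036 -30.55296453]
wing [-61.86599297 238.84200218]
```

View pics/w1.png

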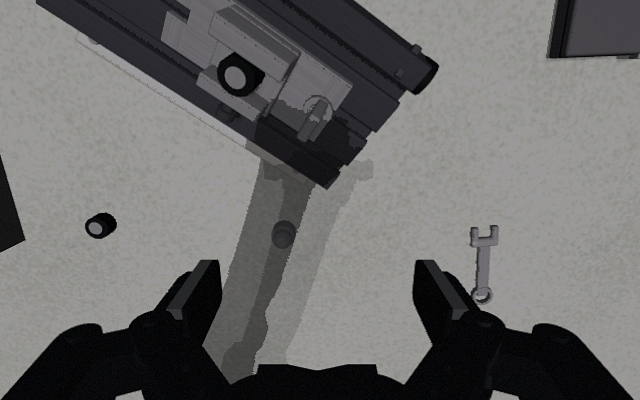

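The vise is at the top of the wrist view, with the notch end near (180,10), at the edge of the frame. I'll take the closer look at the notch while carrying the stud, and go to the rack now.

>>> {"method": "arm_command", "body": {
  "motion": [-2,-10,2,0,0,0,-10,-43.4,14,0,0,0,-10,-43.4,14,0,0,0,-10,-43.4,14,0,0,0,-10,-43.4,14,0,0,0,-10,-43.4,14,0,0,0,-10,-43.4,14,0,0,0,-10,-43.4,14,0,0,0,-10,-43.4,14,0,0,0,-10,-43.4,14,0,0,0,-10,-43.4,14,0,0,0,-10,-43.4,14,0,0,0],
  "jaw": 5
}}

```text
time: 2.15
eef_pos: [0.416, 0.2445, 0.1568]
tcp_rot: [-0.002, 1.0, -0.013, -0.002]
ft_force: [-0.2, 0.2, -0.5]
opening: 0.0501
grip_force: 0.0
```

>>> {"method": "arm_command", "body": {
  "motion": [0,0,0,0,0,0,0,0,0,0,0,0,0,0,0,0,0,0]
}}

```text
time: 2.4
eef_pos: [0.4204, 0.2348, 0.1587]
tcp_rot: [0.001, 1.0, -0.02, 0.0]
ft_force: [-0.2, -0.3, 0.1]
opening: 0.0501
grip_force: 0.0
```

```bash
python3 - <<'E'
from h import *
o=robot.get_obs();p=robot.camera_params('wrist');im=robot.grab_frame('wrist');cv2.imwrite('pics/w2.png',im[:,:,::-1])
import pickle;pickle.dump((o,p),open('w2.pkl','wb'))
print(o['time'],o['eef_pos'],o['tcp_rot'],np.round(o['q'],2))
print(proj(p,[.43,.255,.082]))
E
```

```text
2.4 [0.42038    0.23481539 0.15874686] [ 7.09264912e-04  9.99796836e-01 -2.01431226e-02  1.96637287e-04] [-0.49  0.46 -0.09  1.99  0.07  0.7  -2.24]
[287.37635455 194.22739736]
```

View pics/w2.png

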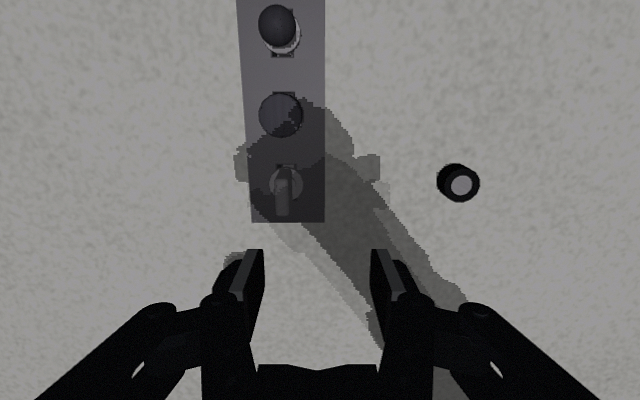

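The wing stud is at about (283,195) in the near pocket, in shadow. The wing top spans roughly columns 275-290 and rows 176-215. Next I'll refine it by intensity.

```bash
python3 - <<'E'
from h import *
import pickle
o,p=pickle.load(open('w2.pkl','rb'));g=cv2.cvtColor(cv2.imread('pics/w2.png'),6)
print(g[158:224:3,264:306:2])
for uv in [(283,197),(275,197),(291,197),(283,178),(283,215)]: print(uv,onz(p,*uv,.082).round(4))
print('rack corners',[onz(p,*uv,.04).round(4) for uv in[(251,222),(325,222),(325,0),(236,0)]])
E
```

```text
[[49 50 50 49 47 51 49 50 50 49 48 47 48 50 50 48 49 48 49 49 48]
 [52 47 48 48 51 52 50 48 50 50 52 49 50 49 47 48 50 49 50 46 47]
 [48 48 50 48 50 51 35 31 31 32 48 43 43 46 45 37 38 51 49 50 49]
 [49 47 50 48 45 50 36 24 24 38 34 39 35 47 55 37 38 49 47 49 47]
 [47 48 49 47 50 47 50 76 38 39 40 37 38 33 75 67 34 37 34 38 36]
 [48 49 49 49 44 73 77 45 40 39 39 37 37 35 68 60 56 44 36 34 35]
 [50 48 49 43 74 73 54 41 37 40 39 36 37 33 54 57 55 58 52 34 38]
 [47 45 47 68 74 67 52 58 56 58 57 48 35 35 50 48 57 58 56 40 37]
 [48 47 45 74 76 59 64 68 71 71 73 61 36 35 54 59 54 57 55 54 35]
 [48 44 46 73 72 58 51 70 71 69 71 61 38 36 54 58 55 56 57 54 31]
 [48 48 46 66 73 55 63 68 66 58 56 50 35 34 51 57 55 56 57 48 35]
 [50 46 45 53 72 49 61 68 60 56 53 47 39 34 52 59 55 55 56 37 36]
 [49 48 47 40 32 49 64 57 53 55 53 50 39 36 47 55 52 57 37 35 36]
 [35 35 36 37 37 35 51 52 54 56 51 49 43 33 41 55 51 38 34 35 35]
 [33 36 35 37 36 33 51 54 53 55 53 51 43 36 31 27 26 36 34 35 35]
 [33 39 32 35 36 35 49 54 54 54 55 51 44 36 33 34 36 35 35 36 36]
 [33 35 34 36 35 33 51 52 54 55 53 50 44 34 34 34 33 35 35 36 33]
 [33 36 34 35 38 31 49 54 52 54 53 50 45 34 36 35 33 32 36 33 35]
 [37 35 34 35 35 36 46 53 55 54 54 53 48 33 35 36 33 35 34 34 36]
 [35 34 36 32 34 36 33 47 47 48 49 45 36 34 33 34 35 33 34 33 34]
 [48 42 31 38 35 34 34 33 35 36 34 33 32 32 31 34 33 34 35 33 34]
 [67 66 69 31 30 30 31 29 30 30 30 33 30 29 31 30 32 34 35 35 35]]
(283, 197) [0.4281 0.2582 0.082 ]
(275, 197) [0.4283 0.2637 0.082 ]
(291, 197) [0.4279 0.2526 0.082 ]
(283, 178) [0.4417 0.2572 0.082 ]
(283, 215) [0.4147 0.2591 0.082 ]
rack corners [array([0.3939, 0.2919, 0.04  ]), array([0.3913, 0.2291, 0.04  ]), array([0.5573, 0.2236, 0.04  ]), array([0.5598, 0.2855, 0.04  ])]
```

>>> {"method": "arm_command", "body": {
  "motion": [0.7,-2.4,1,0,0,0,0.7,-2.4,3,0,0,0,0.7,-2.4,5,0,0,0,0.7,-2.4,6,0,0,0,0.7,-2.4,6,0,0,0,0.7,-2.4,6,0,0,0]
}}

```text
time: 2.95
eef_pos: [0.428, 0.2595, 0.0988]
tcp_rot: [0.0, 1.0, -0.02, -0.0]
ft_force: [-0.4, 0.1, 0.3]
opening: 0.0502
grip_force: 0.0
```

>>> {"method": "arm_command", "body": {
  "motion": [0,0,2,0,0,0,0,0.1,4,0,0,0,0,0.1,4.9,0,0,0,0,0.1,4.9,0,0,0,0,0.1,4.9,0,0,0]
}}

```text
time: 3.37
eef_pos: [0.428, 0.2598, 0.0503]
tcp_rot: [-0.0, 1.0, -0.019, 0.0]
ft_force: [-1.1, -0.4, 0.5]
opening: 0.0502
grip_force: 0.0
```

>>> {"method": "arm_command", "body": {
  "motion": [0,0,0,0,0,0,0,0,0,0,0,0,0,0,0,0,0,0,0,0,0,0,0,0,0,0,0,0,0,0,0,0,0,0,0,0],
  "jaw": 0.6,
  "force": 60
}}

```text
time: 3.87
eef_pos: [0.428, 0.2601, 0.0506]
tcp_rot: [-0.0, 1.0, -0.019, 0.001]
ft_force: [-1.0, -0.9, 6.5]
opening: 0.009
grip_force: 59.1
```

>>> {"method": "arm_command", "body": {
  "motion": [0,0,-2,0,0,0,0,0,-5,0,0,0,0,0,-9,0,0,0,0,0,-13,0,0,0,0,0,-17,0,0,0,0,0,-19,0,0,0,0,0,-19,0,0,0]
}}

```text
time: 4.45
eef_pos: [0.4299, 0.2614, 0.2448]
tcp_rot: [-0.003, 1.0, -0.019, 0.005]
ft_force: [0.9, 0.0, -1.1]
opening: 0.009
grip_force: 58.5
```

```bash
cat >> h.py <<'E'
def frame(yaw):
    y=np.array([np.cos(yaw),np.sin(yaw),0]);xh=np.array([np.sin(yaw),-np.cos(yaw),0]);a=np.radians(25)
    x=np.cos(a)*xh+[0,0,np.sin(a)];n=np.cross(x,y);return np.c_[x,y,n]
def delta(P,Rg,o=None):
    o=o or robot.get_obs();Rt=R.from_quat(o['tcp_rot'],scalar_first=True).as_matrix()
    print('t',round(o['time'],2),'tcp',np.round(o['eef_pos'],4),'open',round(o['opening'],4),'F',np.round(o['ft_force'],1),'q',np.round(o['q'],2))
    print('shift cm',np.round(Rt.T@(P-o['eef_pos'])*100,2),'rotvec',R.from_matrix(Rt.T@Rg).as_rotvec().round(3))
E
python3 - <<'E'
from h import *
F=frame(np.radians(54.7));N=np.array([.659,-.087,.112]);print(F.round(3))
Rg=np.c_[F[:,1],F[:,0],-F[:,2]]
delta(N+F@[0,-.04,.13],Rg)
E
```

```text
[[ 0.74   0.578 -0.345]
 [-0.524  0.816  0.244]
 [ 0.423  0.     0.906]]
t 4.45 tcp [0.4299 0.2614 0.2448] open 0.009 F [ 0.9  0.  -1.1] q [-0.51  0.37 -0.11  1.83  0.05  0.94 -2.25]
shift cm [17.39 34.32  1.43] rotvec [-0.401  0.205 -0.978]
```

>>> {"method": "arm_command", "body": {
  "motion": [3,6,0,0,0,0,6,12,0,-0.1,0.05,-0.2,17.4,34.3,1.4,-0.401,0.205,-0.978,17.4,34.3,1.4,-0.401,0.205,-0.978,17.4,34.3,1.4,-0.401,0.205,-0.978,17.4,34.3,1.4,-0.401,0.205,-0.978,17.4,34.3,1.4,-0.401,0.205,-0.978,17.4,34.3,1.4,-0.401,0.205,-0.978,17.4,34.3,1.4,-0.401,0.205,-0.978,17.4,34.3,1.4,-0.401,0.205,-0.978,17.4,34.3,1.4,-0.401,0.205,-0.978,17.4,34.3,1.4,-0.401,0.205,-0.978]
}}

```text
time: 5.45
eef_pos: [0.5872, -0.0893, 0.2239]
tcp_rot: [0.191, 0.868, 0.449, 0.093]
ft_force: [-0.5, 1.0, -1.2]
opening: 0.0092
grip_force: 58.7
```

>>> {"method": "arm_command", "body": {
  "motion": [0,0,0,0,0,0,0,0,0,0,0,0,0,0,0,0,0,0]
}}

```text
time: 5.7
eef_pos: [0.5889, -0.0872, 0.2256]
tcp_rot: [0.192, 0.867, 0.451, 0.095]
ft_force: [-0.4, 1.0, -1.3]
opening: 0.0091
grip_force: 58.7
```

```bash
python3 - <<'E'
from h import *
F=frame(np.radians(54.7));N=np.array([.659,-.087,.112])
Rg=np.c_[F[:,1],F[:,0],-F[:,2]]
delta(N+F@[0,-.04,.13],Rg)
p=robot.camera_params('wrist');im=robot.grab_frame('wrist');cv2.imwrite('pics/w3.png',cv2.convertScaleAbs(im[:,:,::-1],alpha=1.8))
import pickle;pickle.dump(p,open('w3.pkl','wb'))
for y in(0,.014,.045,.09): print(y,proj(p,N+F@[0,y,0]).round(1))
E
```

```text
t 5.7 tcp [ 0.5889 -0.0872  0.2256] open 0.0091 F [-0.4  1.  -1.3] q [ 0.03  0.41 -0.08  1.93  0.6   0.54 -1.12]
shift cm [ 0.06  0.37 -0.29] rotvec [-0.005  0.007  0.006]
0 [324.  138.4]
0.014 [324.2 120.8]
0.045 [324.8  79.5]
0.09 [325.6  13.5]
```

View pics/w3.png

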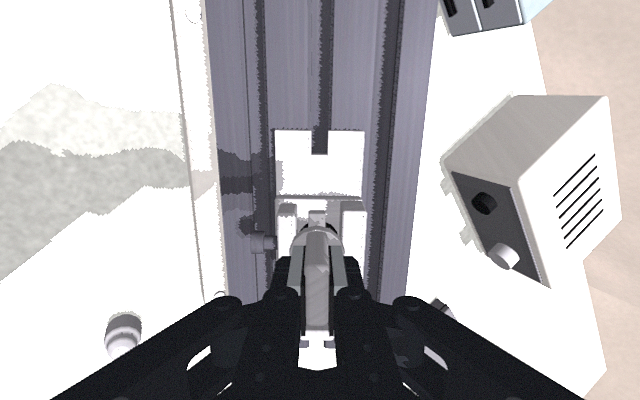

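The view is clear. The plate end edge is at row 130 (cols 275-364), the notch is at cols 312-328 with its closed end near row 154, and the middle slot runs up at col ~326. I'll get sub-pixel edges next.

```bash
python3 - <<'E'
from h import *
import pickle
p=pickle.load(open('w3.pkl','rb'));g=cv2.cvtColor(cv2.imread('pics/w3.png'),6).astype(int)
for r in(140,146): print(r,[(c,g[r,c]) for c in range(268,370) if abs(g[r,c]-g[r,c-1])>40])
for c in(285,300,340,355): print(c,[(r,g[r,c]) for r in range(120,165) if abs(g[r,c]-g[r-1,c])>40])
print('notch col',g[148:164,318:324].mean(1).astype(int))
for r in(10,40,70,100): print(r,g[r,312:342])
F=frame(np.radians(54.7));N=np.array([.659,-.087,.112])
def on(u,v,h):
    c,d=ray(p,u,v);n=F[:,2];X=c+d*((N+n*h-c)@n)/(d@n);return (F.T@(X-N)*1000).round(1)
for n,a in dict(pl=(274.5,130.5),pr=(364,129.5),nl=(311.5,145),nr=(327.5,145),ne=(320,154)).items(): print(n,on(*a,.008))
E
```

```text
140 [(275, np.int64(255)), (311, np.int64(185)), (312, np.int64(105)), (328, np.int64(246)), (364, np.int64(210)), (365, np.int64(134))]
146 [(269, np.int64(123)), (275, np.int64(239)), (311, np.int64(177)), (312, np.int64(101)), (327, np.int64(123)), (328, np.int64(255)), (364, np.int64(171))]
285 [(130, np.int64(199)), (131, np.int64(255))]
300 [(130, np.int64(157)), (131, np.int64(255))]
340 [(131, np.int64(255))]
355 [(129, np.int64(83)), (131, np.int64(214)), (132, np.int64(255))]
notch col [ 64  66  67  64  67  83 138 253 255 255 255 255 255 255 255 255]
10 [134 129 131 128 133 137 133 137  89  68  68  66  73  67  68  70  72  69
  68  79  76  78 114 133 134 132 136 135 136 131]
40 [131 132 130 131 132 134 123 122  84  66  71  73  70  69  65  71  66  62
  67  65  65 102 132 138 132 137 135 134 132 138]
70 [124 128 125 130 135 130 132 120  78  68  70  68  65  63  67  67  65  71
  78  68  87 133 144 140 134 142 140 140 141 139]
100 [131 126 126 128 131 130 118 120  81  62  66  65  67  66  65  69  65  71
  75  76 132 143 133 136 141 142 142 139 139 137]
pl [-38.9   7.    8. ]
pr [31.   8.3  8. ]
nl [-10.   -4.1   8. ]
nr [ 2.7 -4.   8. ]
ne [ -3.2 -11.2   8. ]
```

Sizes check out: plate 69.9 mm wide, notch 12.7 mm wide and 18.8 mm deep. I'll refine the notch pose and compute the moves.

```bash
cat >> h.py <<'E'
_F0=frame(np.radians(54.7))
N=np.array([.659,-.087,.112])+_F0@[-.0038,-.0063,0];F=frame(np.radians(55.1))
RG=np.c_[F[:,1],F[:,0],-F[:,2]]
def state():
    o=robot.get_obs();Rt=R.from_quat(o['tcp_rot'],scalar_first=True).as_matrix()
    print('TCP in notch mm',(F.T@(o['eef_pos']-N)*1000).round(1),'err rot',R.from_matrix(RG.T@Rt).as_rotvec().round(3),'F notch',(F.T@o['ft_force']).round(1),'q',np.round(o['q'],2))
E
python3 - <<'E'
from h import *
print(N);state()
delta(N+F@[0,.047,.06],RG)
E
```

```text
[ 0.65254874 -0.09015154  0.11039405]
TCP in notch mm [ 1.000e-01 -3.440e+01  1.272e+02] err rot [ 0.004 -0.01   0.   ] F notch [-0.2 -0.3 -1.1] q [ 0.03  0.41 -0.08  1.93  0.6   0.54 -1.12]
t 5.75 tcp [ 0.5889 -0.0876  0.2257] open 0.0091 F [ 0.1 -0.4 -1.1] q [ 0.03  0.41 -0.08  1.93  0.6   0.54 -1.12]
shift cm [8.21 0.02 6.63] rotvec [-0.004  0.01  -0.   ]
```

>>> {"method": "arm_command", "body": {
  "motion": [3,0,0,0,0,0,6,0,1,0,0.01,0,8.2,0,3,0,0.01,0,8.2,0,5,0,0.01,0,8.2,0,6.2,0,0.01,0,8.2,0,6.2,0,0.01,0,8.2,0,6.2,0,0.01,0]
}}

```text
time: 6.33
eef_pos: [0.656, -0.0391, 0.1679]
tcp_rot: [0.191, 0.867, 0.45, 0.097]
ft_force: [-0.4, 0.1, -0.0]
opening: 0.0087
grip_force: 58.6
```

```bash
sed -i 's/_F0@\[-.0038,-.0063,0\]/_F0@[-.0038,-.0060,.0018]/' h.py; python3 - <<'E'
from h import *
state()
im=robot.grab_frame('wrist');im2=robot.grab_frame('scene')
a=cv2.convertScaleAbs(cv2.resize(im[60:300,200:440],None,fx=1.67,fy=1.67,interpolation=2)[:,:,::-1],alpha=1.8)
b=cv2.convertScaleAbs(cv2.resize(im2[160:260,210:310],(400,400),interpolation=2)[:,:,::-1],alpha=1.8)
cv2.imwrite('pics/w4.png',np.hstack([a[:400,:400],b]))
p=robot.camera_params('wrist')
for y in(.06,.08): print(y,[(proj(p,N+F@[x,y,0])).round(1) for x in(-.007,.007)])
E
```

```text
TCP in notch mm [ 0.4 43.5 61.5] err rot [ 0.005 -0.005  0.003] F notch [-0.4 -0.1  0.1] q [-0.08  0.57 -0.03  1.82  0.65  0.51 -1.25]
0.06 [array([305.8, 191.6]), array([327.3, 191.6])]
0.08 [array([305.4, 161.3]), array([327.5, 161.3])]
```

View pics/w4.png

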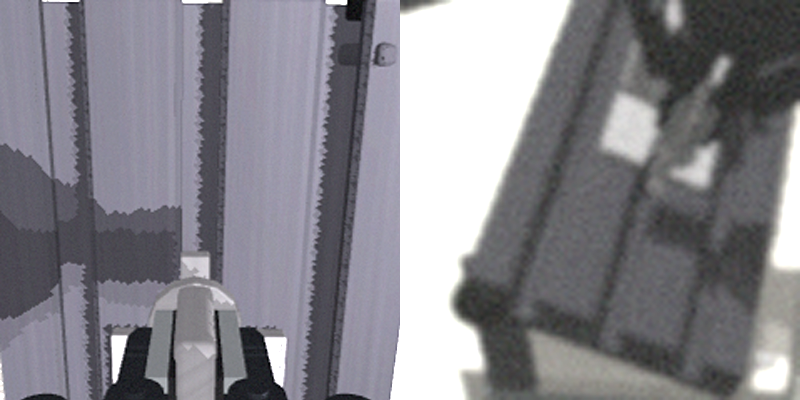

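The stud head shows at crop (195,265) over the slot, whose edges are at about crop cols 182 and 220. I need exact edge numbers to check the lateral offset.

```bash
python3 - <<'E'
from h import *
state()
im=robot.grab_frame('wrist');p=robot.camera_params('wrist');g=cv2.cvtColor(im,7)
print('cols 300..344')
for r in(110,140,170,196): print(r,g[r-2:r+3,300:345].mean(0).astype(int),[(proj(p,N+F@[x,y,0])).round(1) for x in(-.0095,-.007,.007,.0095) for y in [.0555]] if r==196 else '')
for r in(214,218,222): print(r,g[r,300:345])
o=robot.get_obs();Rt=R.from_quat(o['tcp_rot'],scalar_first=True).as_matrix()
for a in([.012,.005,.0386],[.012,-.005,.0386],[.012,.005,.0316],[.012,-.005,.0316]): print(a,proj(p,o['eef_pos']+Rt@a).round(1))
def on(u,v,h):
    c,d=ray(p,u,v);n=F[:,2];X=c+d*((N+n*h-c)@n)/(d@n);return (F.T@(X-N)*1000).round(1)
for r in(110,140,170): print([on(c,r,0) for c in(309,320,333)])
E
```

```text
TCP in notch mm [ 1.5 44.4 62.8] err rot [ 0.003 -0.002  0.003] F notch [-0.9 -0.3 -0.7] q [-0.08  0.57 -0.03  1.82  0.65  0.51 -1.25]
cols 300..344
110 [85 86 76 76 79 80 80 76 83 85 86 85 85 86 86 82 80 76 66 47 42 42 44 44
 43 44 43 44 43 40 46 47 42 46 72 82 82 80 82 82 82 82 82 84 84] 
140 [87 86 84 79 78 80 80 76 82 84 84 85 84 84 86 85 83 69 49 41 43 42 44 44
 43 42 42 42 42 42 50 47 45 64 80 83 81 81 83 83 82 81 83 83 82] 
170 [85 86 83 78 78 79 80 75 80 82 82 82 83 84 83 80 76 70 65 48 43 44 42 43
 42 41 43 42 42 49 49 45 54 78 82 80 80 82 82 81 80 81 81 81 81] 
196 [54 53 54 49 48 49 48 70 81 81 81 81 81 83 84 83 76 63 47 41 42 42 42 42
 42 42 41 39 46 49 46 47 78 82 81 78 80 81 80 80 81 81 81 80 81] [array([301.8, 198.5]), array([305.6, 198.5]), array([327. , 198.4]), array([330.8, 198.4])]
214 [ 43  42  42  45  49  52  46  68  86 107 112 112 111 112 109 108 108 110
 108 109 110 112 113 113 113  75  45  39  48  52  49  56  78  83  81  81
  82  80  81  80  81  81  80  81  81]
218 [ 45  45  43  48  51  50  46  66  83  93  95  95  93  92 110 115 113 113
 114 114 116 114 117 120 117  80  45  35  48  52  47  62  79  82  80  81
  82  81  80  79  82  81  79  80  81]
222 [ 45  44  50  50  50  73  72  69  84  94  96  97  96  92  94  94  91 108
 113 114 116 117 101 113 116  76  45  43  42  40  34  60  80  81  78  80
  81  82  81  82  81  79  80  81  82]
[0.012, 0.005, 0.0386] [327.4 209.6]
[0.012, -0.005, 0.0386] [310.3 209.5]
[0.012, 0.005, 0.0316] [327.8 213.7]
[0.012, -0.005, 0.0316] [310.1 213.7]
[array([ -4.2, 111.7,  -0. ]), array([  2.5, 111.6,  -0. ]), array([ 10.3, 111.6,  -0. ])]
[array([-4.4, 93.6, -0. ]), array([ 2.4, 93.6, -0. ]), array([10.5, 93.6, -0. ])]
[array([-4.6, 74.6, -0. ]), array([ 2.4, 74.6, -0. ]), array([10.7, 74.6, -0. ])]
```

Slot centre and head are aligned within about 0.5 mm, so I can lower.

>>> {"method": "arm_command", "body": {
  "motion": [0,0,1,0,0,0,0,0,2,0,0,0,0,0,2.6,0,0,0,0,0,3.1,0,0,0,0,0,3.5,0,0,0,0,0,3.7,0,0,0,0,0,3.8,0,0,0,0,0,3.8,0,0,0]
}}

```text
time: 7.15
eef_pos: [0.6699, -0.0472, 0.1337]
tcp_rot: [0.19, 0.867, 0.451, 0.098]
ft_force: [-0.3, 0.8, -1.4]
opening: 0.009
grip_force: 58.6
```

```bash
python3 -c "
from h import *
state()"
```

```text
TCP in notch mm [ 0.4 44.9 23.7] err rot [ 0.004 -0.002  0.002] F notch [-1.2  0.5 -0.9] q [-0.09  0.64  0.    1.81  0.68  0.44 -1.28]
```

>>> {"method": "arm_command", "body": {
  "motion": [0,0,0.1,0,0,0,0,0,0.2,0,0,0,0,0,0.25,0,0,0,0,0,0.25,0,0,0]
}}

```text
time: 7.48
eef_pos: [0.6707, -0.0478, 0.1317]
tcp_rot: [0.19, 0.867, 0.451, 0.098]
ft_force: [-0.6, 0.0, -1.2]
opening: 0.0091
grip_force: 58.6
```

```bash
python3 -c "
from h import *
state()"
```

```text
TCP in notch mm [ 0.6 44.8 21.5] err rot [ 0.004 -0.002  0.002] F notch [-1.  -0.3 -0.9] q [-0.09  0.64  0.    1.81  0.68  0.44 -1.28]
```

>>> {"method": "arm_command", "body": {
  "motion": [-0.6,0,0,0,0,0,-1.2,0,0,0,0,0,-1.8,0,0,0,0,0,-2.4,0,0,0,0,0,-3,0,0,0,0,0,-3.4,0,0,0,0,0,-3.8,0,0,0,0,0,-4.1,0,0,0,0,0,-4.3,0,0,0,0,0,-4.4,0,0,0,0,0,-4.4,0,0,0,0,0,-4.4,0,0,0,0,0]
}}

```text
time: 8.48
eef_pos: [0.6456, -0.0835, 0.1317]
tcp_rot: [0.19, 0.866, 0.451, 0.099]
ft_force: [0.4, 0.1, -1.3]
opening: 0.0091
grip_force: 58.6
```

```bash
python3 -c "
from h import *
state()"
```

```text
TCP in notch mm [ 0.4  1.2 21.5] err rot [ 0.004 -0.002  0.002] F notch [-0.3  0.4 -1.3] q [-0.03  0.61  0.02  1.88  0.7   0.38 -1.26]
```

>>> {"method": "arm_command", "body": {
  "motion": [-0.1,0,0,0,0,0,-0.2,0,0,0,0,0,-0.2,0,0,0,0,0]
}}

```text
time: 8.73
eef_pos: [0.6442, -0.0856, 0.1317]
tcp_rot: [0.19, 0.867, 0.451, 0.098]
ft_force: [-0.5, 0.0, -1.3]
opening: 0.0095
grip_force: 58.6
```

```bash
python3 -c "
from h import *
state()"
```

```text
TCP in notch mm [ 0.4 -1.3 21.5] err rot [ 0.004 -0.002  0.002] F notch [-0.9 -0.3 -1. ] q [-0.03  0.61  0.02  1.89  0.71  0.37 -1.26]
```

>>> {"method": "arm_command", "body": {
  "motion": [-0.1,0,0,0,0,0,-0.2,0,0,0,0,0,-0.2,0,0,0,0,0]
}}

```text
time: 8.98
eef_pos: [0.644, -0.0858, 0.1318]
tcp_rot: [0.19, 0.866, 0.451, 0.1]
ft_force: [2.5, 2.5, -2.1]
opening: 0.0093
grip_force: 58.4
```

```bash
python3 -c "
from h import *
state()"
```

```text
TCP in notch mm [ 0.4 -1.6 21.7] err rot [0.004 0.001 0.001] F notch [-0.4  3.5 -2.2] q [-0.03  0.61  0.02  1.89  0.71  0.37 -1.26]
```

The shank touches the notch end. I'll back off 2 mm and make the quarter turn.

>>> {"method": "arm_command", "body": {
  "motion": [0.2,0,0,0,0,0,0.2,0,0,0,0,-0.12,0.2,0,0,0,0,-0.24,0.2,0,0,0,0,-0.36,0.2,0,0,0,0,-0.48,0.2,0,0,0,0,-0.6,0.2,0,0,0,0,-0.72,0.2,0,0,0,0,-0.72,0.2,0,0,0,0,-0.72]
}}

```text
time: 9.73
eef_pos: [0.6443, -0.0854, 0.1317]
tcp_rot: [0.213, 0.653, 0.726, 0.026]
ft_force: [1.1, 2.3, -1.7]
opening: 0.0092
grip_force: 58.8
```

```bash
python3 -c "
from h import *
state()"
```

```text
TCP in notch mm [ 0.4 -1.1 21.6] err rot [ 0.005 -0.    -0.715] F notch [-1.   2.5 -1.4] q [ 0.09  0.61 -0.17  1.88  0.9   0.45 -0.71]
```

>>> {"method": "arm_command", "body": {
  "motion": [0.1,0.1,0,0,0,-0.12,0.1,0.1,0,0,0,-0.24,0.1,0.1,0,0,0,-0.36,0.1,0.1,0,0,0,-0.48,0.1,0.1,0,0,0,-0.6,0.1,0.1,0,0,0,-0.72,0.1,0.1,0,0,0,-0.84,0.1,0.1,0,0,0,-0.86,0.1,0.1,0,0,0,-0.86,0.1,0.1,0,0,0,-0.86]
}}

```text
time: 10.57
eef_pos: [0.6454, -0.0846, 0.1319]
tcp_rot: [0.204, 0.291, 0.932, -0.066]
ft_force: [1.3, -0.2, -1.2]
opening: 0.0093
grip_force: 58.7
```

```bash
python3 -c "
from h import *
state()"
```

```text
TCP in notch mm [ 0.9  0.2 21.5] err rot [ 5.000e-03  1.000e-03 -1.574e+00] F notch [ 0.5  0.6 -1.6] q [ 0.22  0.64 -0.37  1.88  1.06  0.55  0.02]
```

>>> {"method": "arm_command", "body": {
  "motion": [0,0,0.1,0,0,0,0,0,0.1,0,0,0,0,0,0.1,0,0,0]
}}

```text
time: 10.82
eef_pos: [0.6457, -0.0848, 0.1309]
tcp_rot: [0.204, 0.29, 0.933, -0.066]
ft_force: [1.9, 0.7, -0.9]
opening: 0.0091
grip_force: 58.8
```

>>> {"method": "arm_command", "body": {
  "motion": [0,0,0,0,0,0,0,0,0,0,0,0,0,0,0,0,0,0,0,0,0,0,0,0,0,0,0,0,0,0],
  "jaw": 2.4
}}

```text
time: 11.23
eef_pos: [0.6453, -0.0849, 0.1308]
tcp_rot: [0.204, 0.29, 0.933, -0.066]
ft_force: [-0.0, 0.2, 0.2]
opening: 0.0242
grip_force: 0.0
```

```bash
python3 -c "
from h import *
state()"
```

```text
TCP in notch mm [ 0.5 -0.1 20.5] err rot [ 6.000e-03  1.000e-03 -1.578e+00] F notch [-0.   0.1  0.2] q [ 0.22  0.64 -0.37  1.88  1.06  0.55  0.02]
```

Released with no contact force; now retract along the tool axis and look.

>>> {"method": "arm_command", "body": {
  "motion": [0,0,-1,0,0,0,0,0,-3,0,0,0,0,0,-6,0,0,0,0,0,-9,0,0,0,-4,0,-11,0,0,0,-8,0,-11,0,0,0,-8,0,-11,0,0,0,-8,0,-11,0,0,0]
}}

```text
time: 11.9
eef_pos: [0.669, -0.1015, 0.2663]
tcp_rot: [0.206, 0.292, 0.932, -0.066]
ft_force: [-0.3, 0.1, 0.1]
opening: 0.0239
grip_force: 0.0
```

```bash
python3 - <<'E'
from h import *
state();p=robot.camera_params('wrist');im=robot.grab_frame('wrist');im2=robot.grab_frame('top')
c=proj(p,N+F@[0,0,.03]);print(c, [proj(p,N+F@a).round(0) for a in([.014,0,.052],[-.014,0,.052],[0,.014,.008])])
x,y=np.clip(c-[100,100],0,[440,200]).astype(int);print(x,y)
a=cv2.resize(im[y:y+200,x:x+200],(400,400),interpolation=2);b=cv2.resize(im2[110:190,290:370],(400,400),interpolation=2)
cv2.imwrite('pics/w5.png',cv2.convertScaleAbs(np.hstack([a,b])[:,:,::-1],alpha=1.7))
E
```

```text
TCP in notch mm [ 84.   -0.2 131.1] err rot [ 3.000e-03 -1.000e-03 -1.573e+00] F notch [-0.3 -0.1  0.3] q [ 0.36  0.52 -0.54  1.66  0.77  0.82  0.4 ]
[318.86890246  85.30637121] [array([319., 107.]), array([319.,  61.]), array([337.,  86.])]
218 0
```

View pics/w5.png

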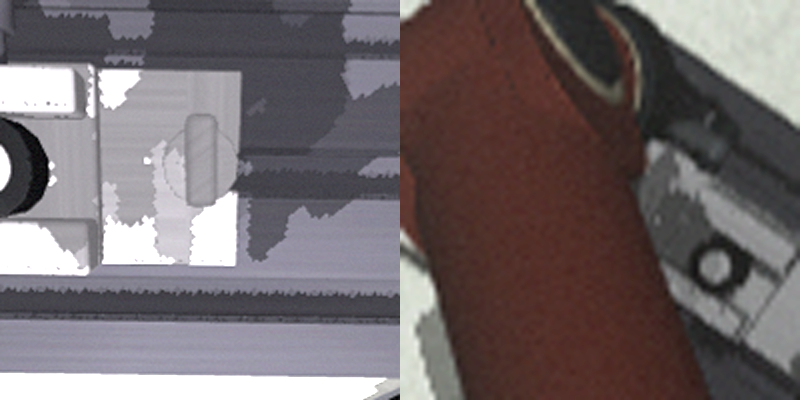

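The stud stands in the notch with its wing square across the slot: crop (202,113-207), about 2.5 mm downslope at the top, so a small lean within tolerance. The gripper is clear.

```bash
python3 -c "
from rig import robot
print(robot.job_done())"
```

```text
the job is handed in; nothing more can be done
None
```

The wing stud is home in the notch, quarter-turned so the wing lies square across the slot, released, and handed in at about 12 s; the hand-in gave no verdict.

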